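# Lock the strainer into its stand over the mug

### The job

Pick up the strainer by its grip bar, hang it in the collar of the stand over the mug so that its two red lugs go down the two entry gaps and rest on the track, then twist it clockwise (seen from above) until both lugs drop fully down into the locking notches, and let go. Work by feel and gently, since the collar can crack if the strainer or the robot is forced against it, and leave the stand's mug and the other things on the worktop where they are.

Things in the scene. Friction and masses are not known exactly. Their poses are not given: they have to be found in the camera images.
- strainer: Steel strainer cup, loose, about 0.2 kg, upright on the worktop (z = 0). Origin: centre of its underside, z up; half a turn gives the same shape. Cup 82 mm across, 68 mm at the foot (tapers over the lowest 14 mm), rim at 52 mm. Origin height over worktop: 134 mm with lugs on the collar's rim, 114 on the track, 106 home in the notches
- grip (a point): Middle of the strainer's black grip bar, 90 mm above the strainer's origin. The bar runs along the strainer's x axis: 82 mm long, 13 mm thick (y), 16 mm high, with 30 mm of free height between it and the cup's rim save at the posts at its ends
- lug (a point): Middle of the strainer's +x red lug, 22 mm above the strainer's origin; an equal lug is at -x. Both lie under the bar's ends, reach out to 52.5 mm from the axis, are 8 mm wide (y) and 8 mm high
- stand: Fixed grey ring on three legs; a white collar is clamped in it. Origin: on the ring's vertical axis at worktop level. Collar: bore 92 mm, outside 109 mm, from 118 to 152 mm high. The collar's entry gaps lie only roughly along the stand's x axis (+x and -x): it is clamped up to 0.38 rad off either way; that angle is not measured and must be felt or seen
- rim (a point): Centre of the collar's mouth, on the stand's axis, at the rim, 152 mm high. Two opposite entry gaps in the rim, each 16 mm wide, open at the top, with the track as floor at 132 mm (red mark below each gap). From each gap the level track runs clockwise (seen from above) under a hook with its underside at 144 mm, which leaves a lug 4 mm of play
- home (a point): Where the strainer's origin comes when home: on the stand's axis, 106 mm high. The middle of each locking notch is 0.70 rad clockwise from the middle of its entry gap (green mark above). Each notch is 16 mm wide, its floor at 124 mm, 8 mm below the track, with an end wall at the far side. The mug's top is 5 mm below the strainer's foot
- mug: orange mug, cup 81 mm across, 101 mm high, loose, standing under the stand's collar with its handle towards the stand's -x; origin at its underside, 16 mm from the cup's middle towards the handle; leave it alone
- glass: clear drinking glass, 81 mm across, 91 mm high, loose bystander; origin at its underside
- salt_shaker: glass salt shaker with a grey cap, 44 mm across, 90 mm high, loose bystander; origin at its underside
There are look-alikes about, which are no part of the job. Leave any yellow look-alike of the strainer alone.

How it is judged (in metres and radians):
On the way, in this order (a step that is already met when the one before it is completed fails the run):
1. the strainer is held upright above the collar of the stand (z of strainer in the frame of stand above 0.13 m and horizontal distance between strainer and stand below 0.03 m and angle between strainer's own z axis and vertical below 0.15 rad), for 0.05 s.
2. the strainer hangs in the collar with both lugs down the entry gaps, at track height (z of strainer in the frame of stand between 0.1125 and 0.1185 m and horizontal distance between strainer and stand below 0.007 m and angle between strainer's own z axis and vertical below 0.06 rad), for 0.1 s.
At the end, for the whole second after the job is handed in: The strainer hangs released, at rest and upright (within 0.05 rad) in the collar, both lugs down in the locking notches: its origin 104 to 108 mm above the worktop and within 7 mm of the stand's axis (z of strainer in the frame of stand between 0.104 and 0.108 m and horizontal distance between strainer and stand below 0.007 m and angle between strainer's own z axis and vertical below 0.05 rad and linear speed of strainer below 0.02 m/s and contact force between strainer and stand above 0.3 N); the robot touches nothing.
It fails at once if the strainer presses on the stand or its collar with more than 30 N (contact force between strainer and stand above 30 N).
It fails at once if the robot itself pushes the stand with more than 10 N (contact force between any of the fingers, the arm and stand above 10 N).
It fails at once if the mug, the glass or the salt shaker is moved more than 20 mm or tipped (distance of any of mug, glass, salt_shaker from where it was at the start of the episode above 0.02 m or angle between any of mug, glass, salt_shaker's own z axis and vertical above 0.3 rad).
It also fails if it takes over 67 s, if anything falls off the work surface, if the arm or the gripper's body presses on something with over 40 N, if the wrist force passes 120 N, or if a joint passes its speed limit or range.

### The arm

A 7-joint arm with a two-finger parallel gripper is mounted at the origin on a cart in front of the work surface, level with it; the furniture and walls round the work are solid. World frame = base frame: x ahead of the robot, y to its left, z up, the work surface at z = 0. Lengths are in m, angles in degrees, forces in N, time in s.
With the tool pointing down it reaches from about 0.4 to 0.9 m from the base axis. Payload 5.6 kg.
Tool frame: the origin (TCP) lies on the mounting face of the last link; the fingertips stand 190 mm ahead of it and the grasp point (between the pads) lies 171 mm ahead of it; x points along the fingers, y is the direction in which the jaws open and shut, and the axes are right-handed (so a half turn about x gives the same grasp; the last joint's range is limited). The gripper opens to 92 mm and grips with 3 to 60 N. Pads are 20 mm wide; open, the fingers measure 128 mm over their backs; the gripper's body (75 mm by 189 mm) begins 69 mm behind the grasp point.
Start: joints at [-73.912, 26.786, -0.665, 91.828, 0.344, 61.387, -3.226], TCP at [0.207, 0.616, 0.405] pointing down, gripper open.
Joint ranges: [-144.91, 144.91], [-17.63, 115.5], [-89.93, 88.59], [15.96, 139.68], [-74.01, 254.01], [8.47, 105.57], [-167.45, 167.45]. Speed limits (degrees/s): [147.25, 147.25, 180, 180, 180, 180, 180].

### API

Orientations are given as a 3x3 rotation matrix whose columns are the frame's x, y, z axes.
In Python, from rig import * gives the robot as it stands.
- The arm moves only by the tool jog_arm, never from a script. Its argument "moves" is a list of rows, each an object with "hand": the finger opening in mm, from 0 to 91.9; "linear": the shift along the tool's x, y, z in mm, a list of three; "yaw": the turn about the tool's x in degrees. In form: [{"hand": hand, "linear": [x, y, z], "yaw": yaw}, ...]. A call has exactly 5 rows; each row shifts and turns the commanded pose from where the row before left it, along the tool's axes as they then stand; what a row does not reach is not made up. A row lasts 1/10 s, in which the tool goes at most 50 mm and 8.59 degrees, less where a joint would pass 70% of its speed; a pose out of reach is approached as far as the arm can. A call with a gripper value outside its range is refused whole. The fingers move at their own pace and stop on an object; "squeeze" is the grip in N (left out, the last holds). Time passes only in rows, so rows that do not move let the fingers close, or fill a call up. It gives the time, the measured TCP pose, the force and the opening at its end, in the units of the state.
- state(): the state, without advancing time (a new reading comes with each control period).
- get_image(name): name is "scene" or "top"; returns a dict with "color" (420x560x3 uint8, red, green, blue), "camera_matrix" (3x3 intrinsics, pixels), "R" (3x3) and "t" (3): a world point X has camera coordinates R X + t. Camera axes: x right, y down, z forward; pixel columns grow to the right and rows downward; lengths in m; the calibration is good to about 2 mm. A picture is of the moment at which its call begins. There is no depth.
- sign_off(): hands the job in, once; it reports no verdict.
The state is a dict: "time": time; "joint_pos": joint angles; "qd": joint speeds; "joint_efforts": joint torques, N m; "tool_pos": TCP position; "tcp_rot": TCP orientation; "wrist_force": force on the tool from outside, world axes, zero at the start; "torque": the same for the moment, N m; "opening": finger opening in m.
Only numpy, scipy, OpenCV 4.12 (cv2) and the standard library are available. Lean on these libraries where they do the work, as an engineer would, in place of code of your own. Each camera call takes 0.05 s, during which the arm holds its last target.

## Working session

There is one attempt and no reset: what is moved stays moved. The work goes in short steps, Python scripts to look and compute and a tool call to move; the robot and the scene stay as the last step left them, time stands still between calls to the robot, and variables do not carry over. Pictures are saved under pics/ and viewed, and the job is handed in when it is done.

Besides the shell and the picture viewer there is one more tool, called after "Call:" in YAML: its name, and indented under it one key for each argument. jog_arm: Moves the arm, as the interface text tells. Its arguments: {"type":"object","properties":{"moves":{"type":"array","items":{"type":"object","properties":{"hand":{"type":"number"},"linear":{"type":"array","items":{"type":"number"}},"yaw":{"type":"number"}}}},"squeeze":{"type":"number"}},"required":["moves"]}

```bash
mkdir -p pics; ls
cat > h.py <<'E'
from rig import *
import numpy as np, cv2, pickle
def grab(n):
    d=get_image(n); pickle.dump(d,open(f'{n}.pkl','wb')); return d
def load(n): return pickle.load(open(f'{n}.pkl','rb'))
def proj(d,X):
    X=np.atleast_2d(X); c=X@np.array(d['R']).T+d['t']; p=c@np.array(d['camera_matrix']).T; return p[:,:2]/p[:,2:]
def back(d,uv,z):
    R=np.array(d['R']);t=np.array(d['t']);c=-R.T@t
    r=R.T@np.linalg.solve(np.array(d['camera_matrix']),[uv[0],uv[1],1]); return c+r*(z-c[2])/r[2]
def save(img,n): cv2.imwrite('pics/'+n,cv2.cvtColor(img,cv2.COLOR_RGB2BGR))
E
python3 - <<'E'
from h import *
for n in('scene','top'):
    d=grab(n); save(d['color'],n+'0.png'); print(n,d['camera_matrix'],-np.array(d['R']).T@d['t'],d['R'])
print(state())
E
```

```text
pics
scene [[415.25039528   0.         277.60938254]
 [  0.         415.25039528 209.57239151]
 [  0.           0.           1.        ]] [ 0.0433091  -0.81275209  0.808398  ] [[ 0.82039213 -0.57137289 -0.02213074]
 [-0.3611896  -0.48782417 -0.79471357]
 [ 0.44328188  0.65997015 -0.60658105]]
top [[541.49390935   0.         279.2996666 ]
 [  0.         541.49390935 210.09509533]
 [  0.           0.           1.        ]] [ 0.43925522 -0.05053935  1.29316309] [[ 3.32728946e-03 -9.99994343e-01 -4.92170387e-04]
 [-9.95823145e-01 -3.26850244e-03 -9.12446255e-02]
 [ 9.12425007e-02  7.93711943e-04 -9.95828387e-01]]
{'time': 0.1, 'joint_pos': array([-73.91055214,  26.8321903 ,  -0.66240676,  91.87604066,
         0.34217571,  61.3866151 ,  -3.22562455]), 'qd': array([ 0.00922039, -0.11765076,  0.00816104, -0.03127635, -0.02628372,
        0.02411112, -0.01415621]), 'joint_efforts': array([ 1.13779632e-03, -5.21648633e+01, -1.24015645e-02, -2.44366050e+01,
       -5.68182569e-02,  1.40972043e-02,  4.57997919e-05]), 'tool_pos': array([0.20680958, 0.61598443, 0.40381847]), 'tcp_rot': array([[-4.09670072e-04,  3.18291043e-01,  9.47992956e-01],
       [-1.56850334e-03,  9.47991665e-01, -3.18291287e-01],
       [-9.99998686e-01, -1.61732453e-03,  1.10876751e-04]]), 'wrist_force': array([ 0.34298211,  0.23344787, -0.72542249]), 'torque': array([-0.06888318,  0.01938154, -0.02186003]), 'opening': 0.09182154111975457}
```

View pics/scene0.png

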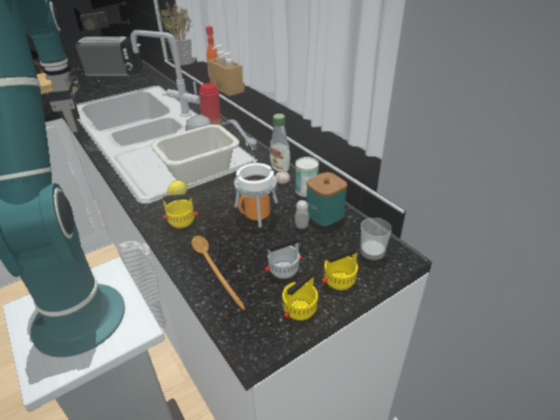

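View pics/top0.png

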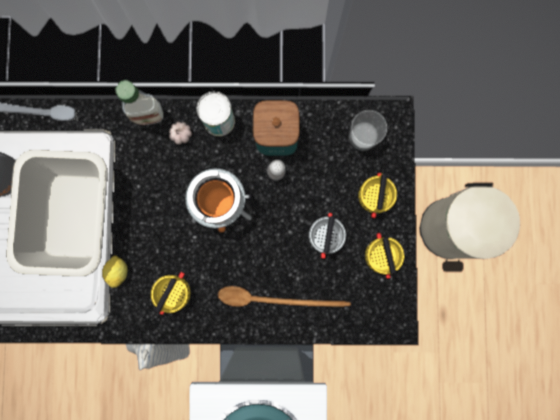

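Candidates in the top view are the grey strainer at (327,236) and the yellow look-alikes at (378,194), (384,255) and (170,294). Only the grey one is steel and not yellow, so it should be the strainer. I'll confirm that and look at the collar in enlarged crops.

Run:
```python
from h import *
d=load('top');c=d['color']
a=cv2.resize(c[205:270,290:365],None,fx=5,fy=5,interpolation=cv2.INTER_CUBIC)
b=cv2.resize(c[160:235,175:260],None,fx=5,fy=5,interpolation=cv2.INTER_CUBIC)
h=400;o=np.zeros((h,800,3),np.uint8);o[:a.shape[0],:375]=a;o[:375,375:800]=b;save(o,'crop_top.png')
d=load('scene');c=d['color']
a=cv2.resize(c[235:285,255:315],None,fx=6,fy=6,interpolation=cv2.INTER_CUBIC)
b=cv2.resize(c[155:230,225:290],None,fx=6,fy=6,interpolation=cv2.INTER_CUBIC)
o=np.zeros((450,760,3),np.uint8);o[:300,:360]=a;o[:450,365:755]=b;save(o,'crop_sc.png')
```

```text
(no output)
```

View pics/crop_top.png

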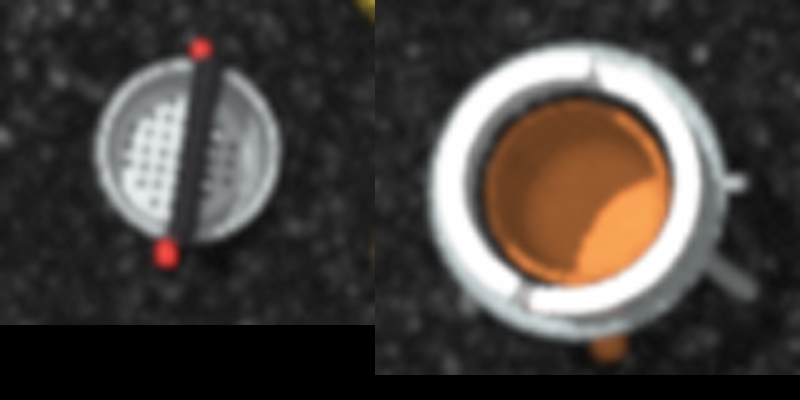

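View pics/crop_sc.png

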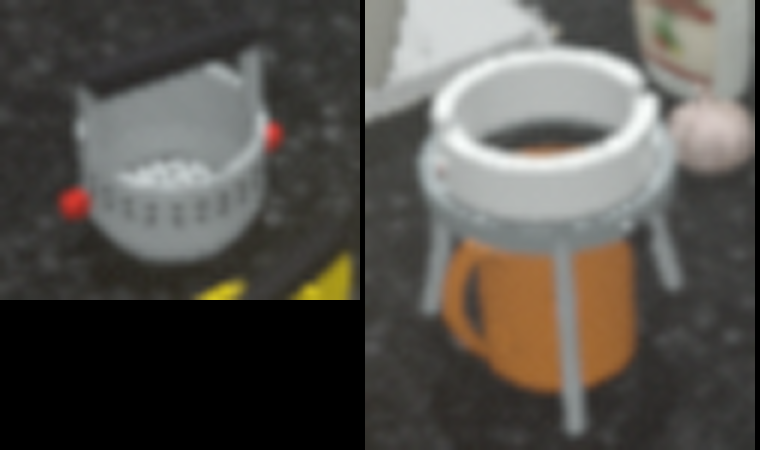

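The crops show the grey strainer with two red lugs and a black bar: lug pixels are near (330,215) and (323,256). The collar has two notches in its rim, near (219,174) and (205,219). Next I'll measure the collar and gaps with more contrast.

Run:
```python
from h import *
d=load('top');c=d['color']
g=c[160:235,175:260].astype(float).mean(2)
e=np.clip((g-150)/(255-150),0,1)**3*255
a=cv2.resize(e.astype(np.uint8),None,fx=7,fy=7,interpolation=cv2.INTER_NEAREST)
save(np.stack([a]*3,2),'rim_top.png')
d=load('scene');c=d['color']
b=cv2.resize(c[160:200,230:285],None,fx=14,fy=14,interpolation=cv2.INTER_CUBIC)
save(b,'rim_sc.png')
```

```text
(no output)
```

View pics/rim_top.png

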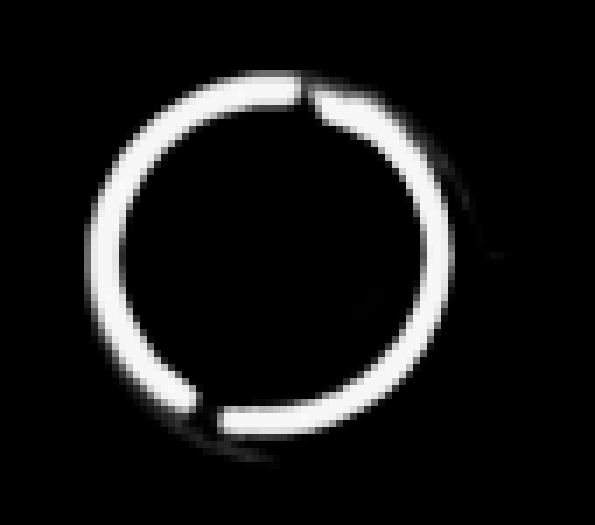

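View pics/rim_sc.png

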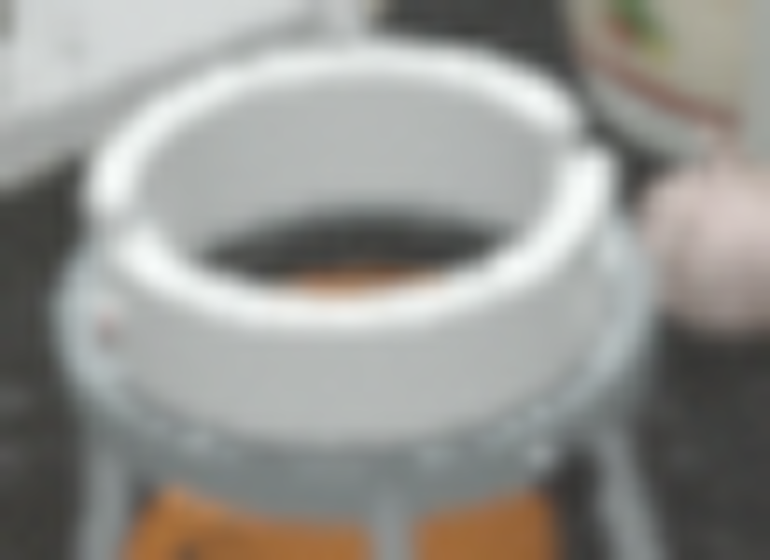

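```bash
cat > fit.py <<'E'
from h import *
from scipy.optimize import minimize, differential_evolution
from scipy.ndimage import gaussian_filter
def ring(d,cx,cy,r,z,a=None):
    a=np.linspace(0,2*np.pi,180,endpoint=False) if a is None else a
    return proj(d,np.c_[cx+r*np.cos(a),cy+r*np.sin(a),0*a+z])
def gapmask(d,cx,cy,a,shape,S=8):
    m=np.zeros((shape[0]*S,shape[1]*S),np.float32)
    def fill(P,v): cv2.fillPoly(m,[np.round((P+.5)*S).astype(np.int32)],v)
    fill(ring(d,cx,cy,.0545,.152),1.);fill(ring(d,cx,cy,.046,.152),0.)
    for s in (0,np.pi):
        h=np.arcsin(8/50.)
        # gap cut in rim
        t=a+s; u=np.array([np.cos(t),np.sin(t)]);v=np.array([-u[1],u[0]])
        def quad(z,r0=.044,r1=.057): 
            return proj(d,np.array([[*(np.array([cx,cy])+r*u+w*v),z] for r,w in((r0,-.008),(r1,-.008),(r1,.008),(r0,.008))]))
        cut=np.zeros_like(m);cv2.fillPoly(cut,[np.round((quad(.152)+.5)*S).astype(np.int32)],1.)
        fl=np.zeros_like(m);cv2.fillPoly(fl,[np.round((quad(.132,.046,.0545)+.5)*S).astype(np.int32)],1.)
        m=np.where(cut>0,fl,m)
    return cv2.resize(m,(shape[1],shape[0]),interpolation=cv2.INTER_AREA)
E
python3 - <<'E'
from fit import *
d=load('top');g=d['color'].astype(float).mean(2)
# center via bright mask ellipse
c0=back(d,(216,197),.152);print(c0)
def cost(p):
    m=cv2.GaussianBlur(gapmask(d,p[0],p[1],p[2],g.shape),(0,0),.7)[160:235,175:260]
    e=np.clip((g[160:235,175:260]-150)/(90),0,1)
    return ((m-e)**2).sum()
r=differential_evolution(cost,[(c0[0]-.01,c0[0]+.01),(c0[1]-.01,c0[1]+.01),(-1.57,1.57)],maxiter=25,popsize=8,seed=0)
print(r.x,np.degrees(r.x[2]),r.fun)
for a in np.arange(-90,90,10): print(a,round(cost([r.x[0],r.x[1],np.radians(a)]),1),end=' ')
p=r.x
for da in np.radians([-6,-3,3,6]): print(round(cost([p[0],p[1],p[2]+da]),1))
for n in('top','scene'):
    d=load(n);img=d['color'].copy()
    big=cv2.resize(img,None,fx=8,fy=8,interpolation=cv2.INTER_CUBIC)
    for rr in(.046,.0545): cv2.polylines(big,[np.round((ring(d,p[0],p[1],rr,.152)+.5)*8).astype(int)],True,(255,0,0),1)
    for s in(0,np.pi):
        for z,col in((.152,(0,200,0)),(.132,(0,0,255))):
            u=np.array([np.cos(p[2]+s),np.sin(p[2]+s)]);v=np.array([-u[1],u[0]])
            q=proj(d,np.array([[*(p[:2]+r_*u+w*v),z] for r_,w in((.0453,-.008),(.0539,-.008),(.0539,.008),(.0453,.008))]))
            cv2.polylines(big,[np.round((q+.5)*8).astype(int)],True,col,1)
    q=proj(d,[[p[0],p[1],.145]])[0]*8
    x,y=int(q[0]),int(q[1]); save(big[max(0,y-280):y+280,x-300:x+300],'fit_'+n+'.png')
E
```

```text
[0.57126531 0.0847263  0.152     ]
[ 0.5735725   0.09070474 -0.28190594] -16.152020801419997 134.25410157966542
-90 147.0 -80 146.7 -70 145.9 -60 144.7 -50 144.7 -40 144.6 -30 142.7 -20 136.5 -10 139.3 0 146.5 10 148.0 20 150.1 30 151.3 40 150.5 50 150.0 60 150.1 70 149.6 80 149.4 139.0
136.1
135.8
139.2
```

View pics/fit_top.png

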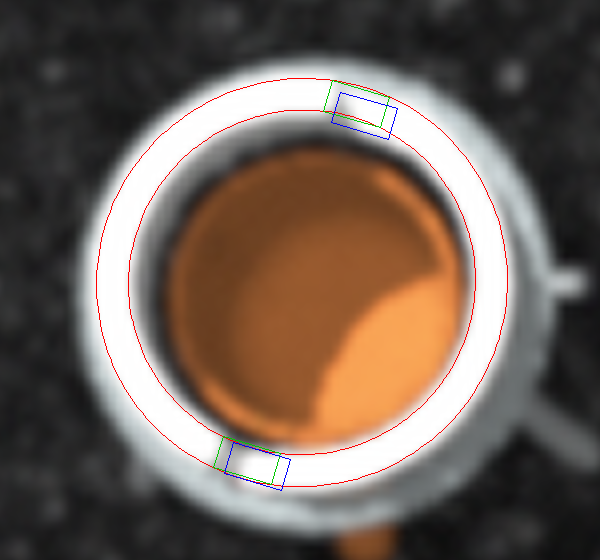

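View pics/fit_scene.png

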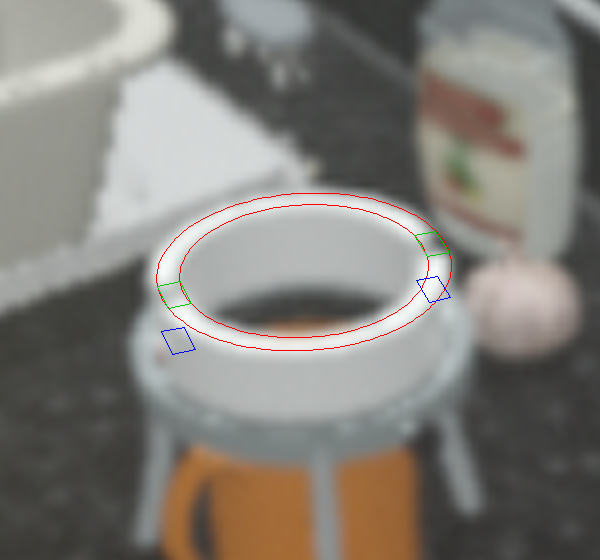

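The fitted model matches the gaps in both views: stand axis (0.5736, 0.0907), gap axis at −16.2°. Now the strainer.

Run:
```python
from fit import *
def red(n,box):
    d=load(n);x0,y0,x1,y1=box;c=d['color'][y0:y1,x0:x1].astype(float)
    w=np.clip(c[...,0]-1.6*np.maximum(c[...,1],c[...,2])-10,0,None);m=(w>5).astype(np.uint8)
    k,l,s,ce=cv2.connectedComponentsWithStats(m)
    out=[]
    for i in range(1,k):
        if s[i,4]>=4:
            ys,xs=np.where(l==i);ww=w[ys,xs];out.append((x0+(xs*ww).sum()/ww.sum(),y0+(ys*ww).sum()/ww.sum(),s[i,4]))
    return d,out
dt,o=red('top',(290,205,365,270));print(o)
P=[back(dt,q[:2],.025) for q in o];print(P)
for p in P: print(proj(load('scene'),[p-[0,0,.003]]))
if len(P)==2:
    v=P[1]-P[0];print('mid',(P[0]+P[1])/2,np.degrees(np.arctan2(v[1],v[0])),np.linalg.norm(v))
ds,o=red('scene',(255,235,315,285));print(o)
# bar: dark pixels in top view
c=dt['color']
P=np.array(P); mid=P.mean(0)[:2]
def cyc(d,mid,n,a):
    big=cv2.resize(d['color'],None,fx=8,fy=8,interpolation=cv2.INTER_CUBIC)
    for r,z in((.041,.052),(.034,.0)): cv2.polylines(big,[np.round((ring(d,mid[0],mid[1],r,z)+.5)*8).astype(int)],True,(255,0,255),1)
    u=np.array([np.cos(a),np.sin(a)]);w=np.array([-u[1],u[0]])
    for z in(.098,):
        q=proj(d,np.array([[*(mid+s*.041*u+t*.0065*w),z] for s,t in((1,1),(1,-1),(-1,-1),(-1,1))]))
        cv2.polylines(big,[np.round((q+.5)*8).astype(int)],True,(0,255,0),1)
    q=proj(d,[[*mid,.06]])[0]*8;x,y=int(q[0]),int(q[1]);save(big[y-250:y+250,x-250:x+250],n)
v=P[1]-P[0];a=np.arctan2(v[1],v[0])
cyc(dt,mid,'st_top.png',a);cyc(ds,mid,'st_sc.png',a)
```

```text
[(np.float64(329.7115948095437), np.float64(214.2628714943491), np.int32(19)), (np.float64(322.8328428487346), np.float64(255.35187365116735), np.int32(30))]
[array([ 0.54600384, -0.16802954,  0.025     ]), array([ 0.44972089, -0.15147941,  0.025     ])]
[[300.27815394 257.12946414]]
[[267.35231112 268.64994835]]
mid [ 0.49786237 -0.15975447  0.025     ] 170.2467083333242 0.09769499405190203
[(np.float64(300.35438381361126), np.float64(256.996934396076), np.int32(8)), (np.float64(266.83572488866895), np.float64(268.33828137885536), np.int32(23))]
```

View pics/st_top.png

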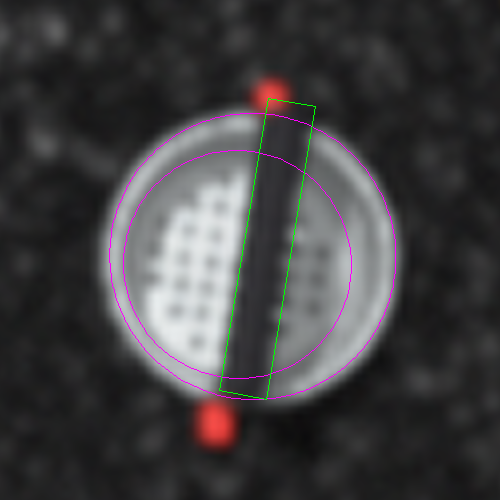

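View pics/st_sc.png

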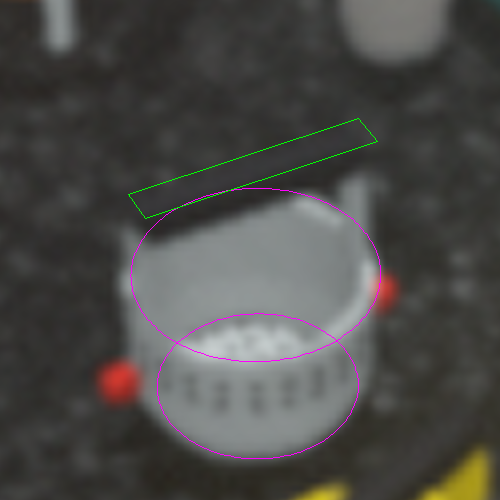

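```bash
cat >> h.py <<'E'
def st():
    s=state();R=np.array(s['tcp_rot']);p=np.array(s['tool_pos'])
    print('t %.2f pos %s jaw %.2f tilt %.2f F %s T %s open %.4f'%(s['time'],np.round(p,4),np.degrees(np.arctan2(R[1,1],R[0,1])),np.degrees(np.arccos(-R[2,0])),np.round(s['wrist_force'],2),np.round(s['torque'],2),s['opening']))
    return s,R,p
def plan(P,jaw=None):
    "P target TCP, prints tool-frame mm in present axes; yaw needed"
    s,R,p=st(); v=R.T@(np.array(P)-p)*1000
    print('lin',np.round(v,1), 'yaw', None if jaw is None else round(-((jaw-np.degrees(np.arctan2(R[1,1],R[0,1]))+180)%360-180),2)); return R,p,v
E
python3 - <<'E'
from h import *
R,p,v=plan([.42,.25,.43],80.2)
A=np.array([.42,.25,.43]);B=np.array([.4975,-.16,.34])
print(R.T@(B-A)*1000)
E
```

```text
t 0.10 pos [0.2068 0.616  0.4038] jaw 71.44 tilt 0.09 F [ 0.34  0.23 -0.73] T [-0.07  0.02 -0.02] open 0.0918
lin [ -25.7 -279.1  318.6] yaw -8.76
[  90.61121868 -363.86346747  203.95890294]
```

Call:
jog_arm:
  moves:
    - {"hand":60,"linear":[-2.5,-28,32],"yaw":0}
    - {"hand":60,"linear":[-2.5,-28,32],"yaw":0}
    - {"hand":60,"linear":[-2.5,-28,32],"yaw":0}
    - {"hand":60,"linear":[-2.5,-28,32],"yaw":0}
    - {"hand":60,"linear":[-2.5,-28,32],"yaw":0}
  squeeze: 15

```text
time: 0.6
tool_pos: [0.3145, 0.4309, 0.417]
tcp_rot: [[-0.0, 0.318, 0.948], [-0.001, 0.948, -0.318], [-1.0, -0.001, -0.0]]
wrist_force: [-0.2, -0.1, 0.1]
opening: 0.0602
```

Call:
jog_arm:
  moves:
    - {"hand":50,"linear":[-2.5,-28,32],"yaw":0}
    - {"hand":50,"linear":[-2.5,-28,32],"yaw":0}
    - {"hand":50,"linear":[-2.5,-28,32],"yaw":0}
    - {"hand":50,"linear":[-2.5,-28,32],"yaw":0}
    - {"hand":50,"linear":[-2.5,-28,32],"yaw":0}

```text
time: 1.1
tool_pos: [0.4215, 0.2472, 0.4297]
tcp_rot: [[-0.0, 0.318, 0.948], [0.0, 0.948, -0.318], [-1.0, -0.0, -0.0]]
wrist_force: [1.3, -0.4, 0.2]
opening: 0.0502
```

Call:
jog_arm:
  moves:
    - {"hand":50,"linear":[0,-36,20],"yaw":0}
    - {"hand":50,"linear":[0,-36,20],"yaw":0}
    - {"hand":50,"linear":[0,-36,20],"yaw":0}
    - {"hand":50,"linear":[0,-36,20],"yaw":0}
    - {"hand":50,"linear":[0,-36,20],"yaw":0}

```text
time: 1.6
tool_pos: [0.4585, 0.0448, 0.4296]
tcp_rot: [[-0.0, 0.318, 0.948], [0.0, 0.948, -0.318], [-1.0, 0.0, -0.0]]
wrist_force: [0.2, 0.2, -0.6]
opening: 0.0499
```

Call:
jog_arm:
  moves:
    - {"hand":50,"linear":[0,-36,20],"yaw":0}
    - {"hand":50,"linear":[0,-36,20],"yaw":0}
    - {"hand":50,"linear":[0,-36,20],"yaw":0}
    - {"hand":50,"linear":[0,-36,20],"yaw":0}
    - {"hand":50,"linear":[0,-36,20],"yaw":0}

```text
time: 2.1
tool_pos: [0.496, -0.1575, 0.4296]
tcp_rot: [[-0.0, 0.318, 0.948], [0.0, 0.948, -0.318], [-1.0, 0.0, -0.0]]
wrist_force: [0.4, 0.2, -0.4]
opening: 0.05
```

Run:
```python
from h import *
plan([.4975,-.16,.34],80.2)
```

```text
t 2.10 pos [ 0.496  -0.1575  0.4296] jaw 71.46 tilt 0.02 F [ 0.36  0.22 -0.39] T [ 0.05 -0.06  0.01] open 0.0500
lin [89.6 -1.9  2.2] yaw -8.74
```

Call:
jog_arm:
  moves:
    - {"hand":50,"linear":[30,-2,2],"yaw":-4.4}
    - {"hand":50,"linear":[30,0,0],"yaw":-4.4}
    - {"hand":50,"linear":[40,0,0],"yaw":0}
    - {"hand":50,"linear":[30,0,0],"yaw":0}
    - {"hand":50,"linear":[0,0,0],"yaw":0}

```text
time: 2.6
tool_pos: [0.4958, -0.1579, 0.296]
tcp_rot: [[-0.008, 0.17, 0.985], [0.001, 0.986, -0.17], [-1.0, -0.0, -0.008]]
wrist_force: [-0.8, -0.4, -0.4]
opening: 0.0496
```

Run:
```python
from h import *
plan([.4975,-.16,.261],80.2)
d=grab('scene');save(cv2.resize(d['color'][150:310,180:400],None,fx=3.5,fy=3.5,interpolation=cv2.INTER_CUBIC),'pre.png')
d=grab('top');save(cv2.resize(d['color'][180:300,250:430],None,fx=4,fy=4,interpolation=cv2.INTER_CUBIC),'pret.png')
```

```text
t 2.60 pos [ 0.4958 -0.1579  0.296 ] jaw 80.23 tilt 0.48 F [-0.77 -0.35 -0.39] T [ 0.04 -0.01 -0.03] open 0.0496
lin [35.  -1.7  2.4] yaw 0.03
```

View pics/pre.png

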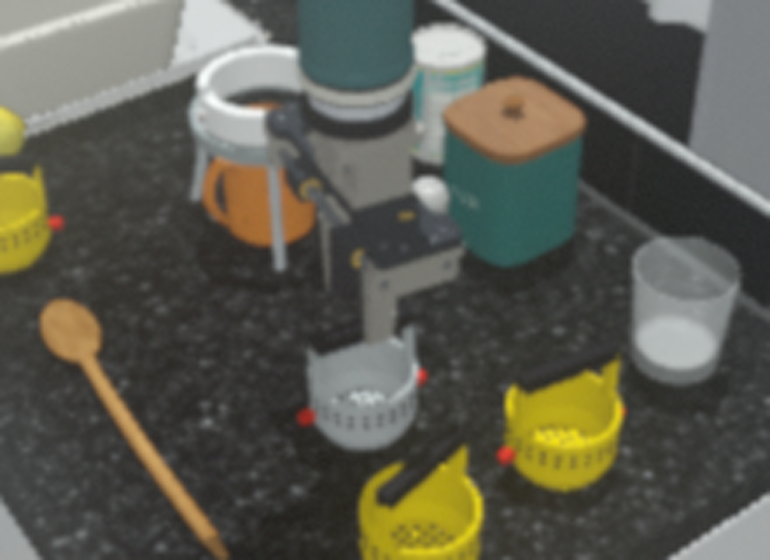

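View pics/pret.png

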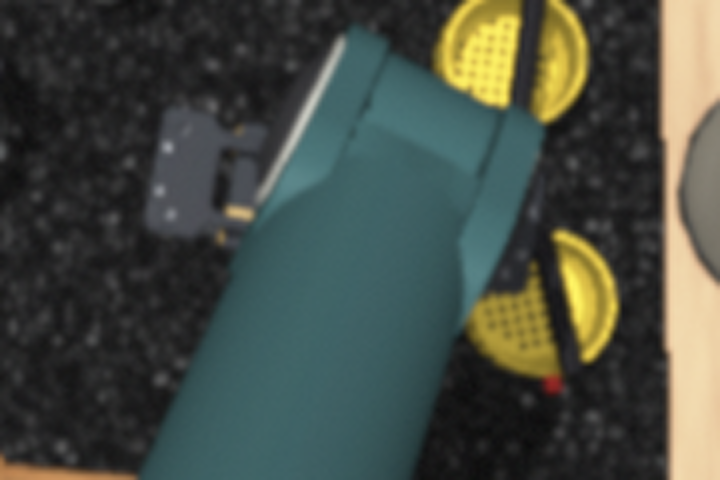

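The scene crop shows the finger at (377,330), by the middle of the grey strainer's bar, clear of the yellow ones. I'll lower and grip.

Call:
jog_arm:
  moves:
    - {"hand":50,"linear":[12,-2,2],"yaw":0}
    - {"hand":50,"linear":[12,0,0],"yaw":0}
    - {"hand":50,"linear":[10,0,0],"yaw":0}
    - {"hand":30,"linear":[0,0,0],"yaw":0}
    - {"hand":20,"linear":[0,0,0],"yaw":0}
  squeeze: 12

```text
time: 3.2
tool_pos: [0.499, -0.1609, 0.2655]
tcp_rot: [[-0.0, 0.17, 0.986], [0.0, 0.986, -0.17], [-1.0, -0.0, -0.0]]
wrist_force: [0.3, -0.1, 0.7]
opening: 0.0364
```

Call:
jog_arm:
  moves:
    - {"hand":14,"linear":[0,0,0],"yaw":0}
    - {"hand":8,"linear":[0,0,0],"yaw":0}
    - {"hand":8,"linear":[0,0,0],"yaw":0}
    - {"hand":8,"linear":[0,0,0],"yaw":0}
    - {"hand":8,"linear":[0,0,0],"yaw":0}
  squeeze: 25

```text
time: 3.7
tool_pos: [0.4991, -0.1607, 0.2658]
tcp_rot: [[0.0, 0.169, 0.986], [0.0, 0.986, -0.169], [-1.0, 0.0, 0.0]]
wrist_force: [-0.0, 0.7, -0.1]
opening: 0.0125
```

Run:
```python
from h import *
plan([.4975,-.16,.261],80.2)
```

```text
t 3.70 pos [ 0.4991 -0.1607  0.2658] jaw 80.25 tilt 0.02 F [-0.04  0.73 -0.15] T [ 0.22 -0.05  0.06] open 0.0125
lin [ 4.8  0.4 -1.7] yaw 0.05
```

Call:
jog_arm:
  moves:
    - {"hand":8,"linear":[-5,0,0],"yaw":0}
    - {"hand":8,"linear":[-20,0,0],"yaw":0}
    - {"hand":8,"linear":[-40,0,0],"yaw":0}
    - {"hand":8,"linear":[-50,0,0],"yaw":0}
    - {"hand":8,"linear":[-35,0,0],"yaw":0}

```text
time: 4.2
tool_pos: [0.4989, -0.1613, 0.4186]
tcp_rot: [[0.002, 0.17, 0.985], [-0.001, 0.985, -0.17], [-1.0, -0.0, 0.002]]
wrist_force: [0.5, -1.0, -1.7]
opening: 0.0127
```

Call:
jog_arm:
  moves:
    - {"hand":8,"linear":[-40,0,0],"yaw":0}
    - {"hand":8,"linear":[0,0,0],"yaw":0}
    - {"hand":8,"linear":[0,0,0],"yaw":0}
    - {"hand":8,"linear":[0,0,0],"yaw":0}
    - {"hand":8,"linear":[0,0,0],"yaw":0}

```text
time: 4.7
tool_pos: [0.4986, -0.1606, 0.454]
tcp_rot: [[-0.003, 0.17, 0.986], [0.0, 0.986, -0.17], [-1.0, -0.0, -0.003]]
wrist_force: [-0.7, -0.2, -2.2]
opening: 0.013
```

Run:
```python
from h import *
plan([.5736,.0907,.452],73.8)
d=grab('scene');save(cv2.resize(d['color'][100:310,180:400],None,fx=2.8,fy=2.8,interpolation=cv2.INTER_CUBIC),'lift.png')
```

```text
t 4.70 pos [ 0.4986 -0.1606  0.454 ] jaw 80.24 tilt 0.19 F [-0.69 -0.25 -2.18] T [-0.02 -0.03 -0.05] open 0.0130
lin [  1.9 260.4  31.3] yaw 6.44
```

View pics/lift.png

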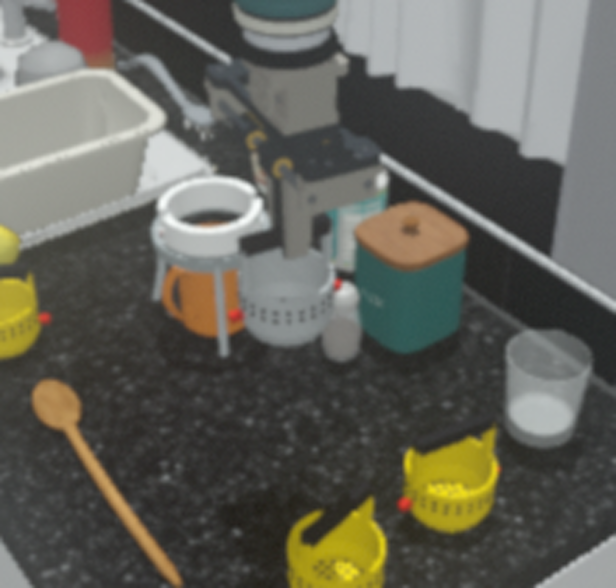

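The strainer is held level, with both lugs visible in the crop at (233,315) and (337,285). I'll carry it over the collar.

Call:
jog_arm:
  moves:
    - {"hand":8,"linear":[0,20,3],"yaw":0}
    - {"hand":8,"linear":[0,35,5],"yaw":0}
    - {"hand":8,"linear":[0,40,5],"yaw":0}
    - {"hand":8,"linear":[0,40,5],"yaw":0}
    - {"hand":8,"linear":[0,40,5],"yaw":0}

```text
time: 5.25
tool_pos: [0.5515, 0.0092, 0.4547]
tcp_rot: [[-0.002, 0.17, 0.985], [-0.0, 0.985, -0.17], [-1.0, -0.001, -0.002]]
wrist_force: [0.5, -0.6, -1.7]
opening: 0.0128
```

Call:
jog_arm:
  moves:
    - {"hand":8,"linear":[0,40,5],"yaw":0}
    - {"hand":8,"linear":[0,30,3],"yaw":0}
    - {"hand":8,"linear":[0,15.5,0],"yaw":3.2}
    - {"hand":8,"linear":[0,0,0],"yaw":3.2}
    - {"hand":8,"linear":[0,0,0],"yaw":0}

```text
time: 5.75
tool_pos: [0.5737, 0.0913, 0.4543]
tcp_rot: [[-0.002, 0.277, 0.961], [-0.001, 0.961, -0.277], [-1.0, -0.002, -0.002]]
wrist_force: [0.8, 0.0, -3.2]
opening: 0.0129
```

Call:
jog_arm:
  moves:
    - {"hand":8,"linear":[0,0,0],"yaw":0}
    - {"hand":8,"linear":[0,0,0],"yaw":0}
    - {"hand":8,"linear":[0,0,0],"yaw":0}
    - {"hand":8,"linear":[0,0,0],"yaw":0}
    - {"hand":8,"linear":[0,0,0],"yaw":0}

```text
time: 6.25
tool_pos: [0.5737, 0.0904, 0.4558]
tcp_rot: [[0.0, 0.278, 0.96], [0.0, 0.96, -0.278], [-1.0, 0.0, 0.0]]
wrist_force: [0.6, -0.8, -2.7]
opening: 0.0129
```

```bash
cat > lug.py <<'E'
from fit import *
def red(n,box,thr=5):
    d=load(n);x0,y0,x1,y1=box;c=d['color'][y0:y1,x0:x1].astype(float)
    w=np.clip(c[...,0]-1.6*np.maximum(c[...,1],c[...,2])-10,0,None);m=(w>thr).astype(np.uint8)
    k,l,s,ce=cv2.connectedComponentsWithStats(m);out=[]
    for i in range(1,k):
        if s[i,4]>=4:
            ys,xs=np.where(l==i);ww=w[ys,xs];out.append((x0+(xs*ww).sum()/ww.sum(),y0+(ys*ww).sum()/ww.sum(),s[i,4]))
    return d,out
def overlay(d,o,a,oz,name,half=37,S=8):
    big=cv2.resize(d['color'],None,fx=S,fy=S,interpolation=cv2.INTER_CUBIC)
    pl=lambda P,c:cv2.polylines(big,[np.round((P+.5)*S).astype(int)],True,c,1)
    pl(ring(d,o[0],o[1],.041,oz+.052),(255,0,255)); pl(ring(d,o[0],o[1],.034,oz),(255,0,255))
    u=np.array([np.cos(a),np.sin(a)]);w=np.array([-u[1],u[0]])
    for s in(1,-1):
        for z in(.018,.026):
            pl(proj(d,np.array([[*(np.array(o)+s*r*u+t*.004*w),oz+z] for r,t in((.041,1),(.0525,1),(.0525,-1),(.041,-1))])),(0,255,0))
    q=proj(d,[[*o,oz+.03]])[0]*S;x,y=int(q[0]),int(q[1]);save(big[max(0,y-half*S):y+half*S,max(0,x-half*S):x+half*S],name)
E
python3 - <<'E'
from lug import *
s,R,p=st()
ds=grab('scene');dt=grab('top')
save(dt['color'],'over_t.png')
a=np.arctan2(R[1,1],R[0,1])-np.pi/2; print(np.degrees(a))
oz=p[2]-.2658
overlay(ds,p[:2],a,oz,'over_s.png')
_,o=red('scene',(210,100,310,230));print(o)
u=np.array([np.cos(a),np.sin(a),0])
for k in(1,-1):print(proj(ds,[np.r_[p[:2],oz+.022]+k*.04675*u]))
E
```

```text
t 6.25 pos [0.5737 0.0904 0.4558] jaw 73.83 tilt 0.01 F [ 0.61 -0.79 -2.7 ] T [ 0.03 -0.04 -0.02] open 0.0129
-16.167557956959666
[(np.float64(213.6480756175257), np.float64(108.63528121572928), np.int32(175)), (np.float64(268.54498714652954), np.float64(151.47660668380462), np.int32(12)), (np.float64(237.23949579831933), np.float64(157.7689075630252), np.int32(5))]
[[269.53494833 151.62786672]]
[[238.26226685 157.45377459]]
```

View pics/over_s.png

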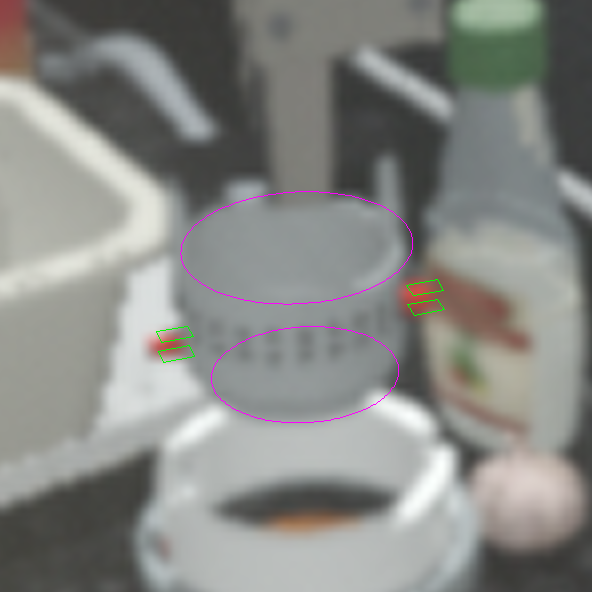

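View pics/over_t.png

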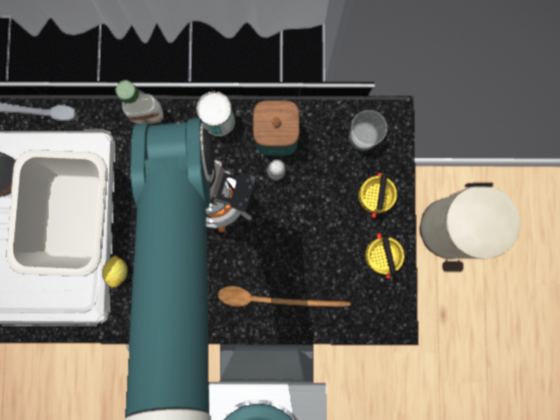

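The lugs sit about 1 px to the left of prediction, so the strainer is held about 2.5 mm off along −bar. I'll correct by +2.5 mm in tool z and start down in short steps.

Call:
jog_arm:
  moves:
    - {"hand":8,"linear":[0,0,2.5],"yaw":0}
    - {"hand":8,"linear":[10,0,0],"yaw":0}
    - {"hand":8,"linear":[10,0,0],"yaw":0}
    - {"hand":8,"linear":[5,0,0],"yaw":0}
    - {"hand":8,"linear":[0,0,0],"yaw":0}
  squeeze: 25

```text
time: 6.85
tool_pos: [0.5758, 0.09, 0.4292]
tcp_rot: [[-0.003, 0.278, 0.961], [-0.001, 0.961, -0.278], [-1.0, -0.001, -0.002]]
wrist_force: [0.1, -0.7, -1.7]
opening: 0.0126
```

Call:
jog_arm:
  moves:
    - {"hand":8,"linear":[4,0,0],"yaw":0}
    - {"hand":8,"linear":[4,0,0],"yaw":0}
    - {"hand":8,"linear":[4,0,0],"yaw":0}
    - {"hand":8,"linear":[2,0,0],"yaw":0}
    - {"hand":8,"linear":[0,0,0],"yaw":0}

```text
time: 7.35
tool_pos: [0.5761, 0.09, 0.4164]
tcp_rot: [[-0.0, 0.278, 0.961], [-0.0, 0.961, -0.278], [-1.0, -0.0, -0.0]]
wrist_force: [0.2, -0.2, -1.5]
opening: 0.0127
```

Run:
```python
from lug import *
s,R,p=st()
ds=grab('scene')
a=np.arctan2(R[1,1],R[0,1])-np.pi/2
o=np.array(p[:2])-.0025*np.array([np.cos(a),np.sin(a)]);oz=p[2]-.2658;print(o,oz)
overlay(ds,o,a,oz,'d1.png')
```

```text
t 7.35 pos [0.5761 0.09   0.4164] jaw 73.84 tilt 0.03 F [ 0.15 -0.17 -1.54] T [ 0.01  0.01 -0.  ] open 0.0127
[0.57366276 0.09064993] 0.15056872480317773
```

View pics/d1.png

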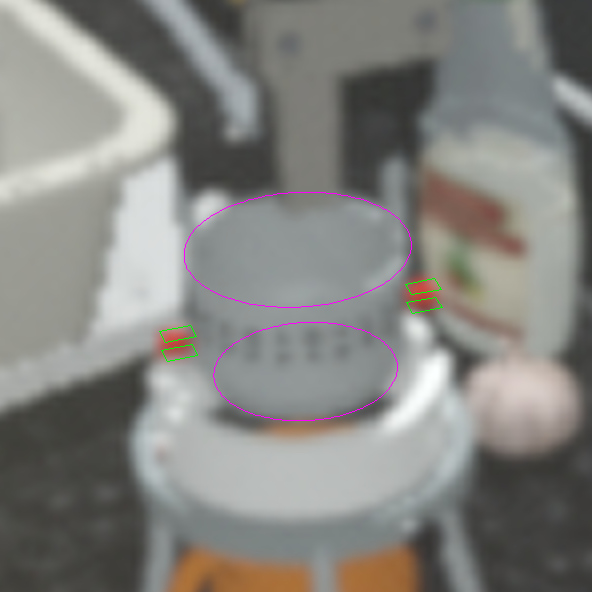

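Both lugs, at (178,342) and (422,293), stand directly above their gaps, near (175,390) and (425,345). I'll continue down.

Call:
jog_arm:
  moves:
    - {"hand":8,"linear":[3,0,0],"yaw":0}
    - {"hand":8,"linear":[3,0,0],"yaw":0}
    - {"hand":8,"linear":[3,0,0],"yaw":0}
    - {"hand":8,"linear":[3,0,0],"yaw":0}
    - {"hand":8,"linear":[0,0,0],"yaw":0}

```text
time: 7.9
tool_pos: [0.576, 0.0899, 0.4041]
tcp_rot: [[-0.001, 0.278, 0.96], [-0.0, 0.96, -0.278], [-1.0, -0.001, -0.001]]
wrist_force: [-0.0, 0.2, -1.1]
opening: 0.0127
```

Call:
jog_arm:
  moves:
    - {"hand":8,"linear":[1.5,0,0],"yaw":0}
    - {"hand":8,"linear":[1.5,0,0],"yaw":0}
    - {"hand":8,"linear":[1,0,0],"yaw":0}
    - {"hand":8,"linear":[1,0,0],"yaw":0}
    - {"hand":8,"linear":[0,0,0],"yaw":0}

```text
time: 8.4
tool_pos: [0.5761, 0.0899, 0.3996]
tcp_rot: [[-0.0, 0.278, 0.961], [-0.0, 0.961, -0.278], [-1.0, -0.0, -0.0]]
wrist_force: [-0.8, 0.8, -1.9]
opening: 0.0127
```

Run:
```python
from lug import *
s,R,p=st();print(p[2]-.2658)
```

```text
t 8.40 pos [0.5761 0.0899 0.3996] jaw 73.84 tilt 0.01 F [-0.85  0.8  -1.91] T [-0.01 -0.04 -0.02] open 0.0127
0.13378548066152096
```

Call:
jog_arm:
  moves:
    - {"hand":8,"linear":[0.5,0,0],"yaw":0}
    - {"hand":8,"linear":[0.5,0,0],"yaw":0}
    - {"hand":8,"linear":[0.5,0,0],"yaw":0}
    - {"hand":8,"linear":[0.5,0,0],"yaw":0}
    - {"hand":8,"linear":[0,0,0],"yaw":0}

```text
time: 8.9
tool_pos: [0.5761, 0.09, 0.3976]
tcp_rot: [[-0.0, 0.278, 0.961], [0.0, 0.961, -0.278], [-1.0, 0.0, -0.0]]
wrist_force: [-0.9, -0.7, -2.8]
opening: 0.0131
```

Call:
jog_arm:
  moves:
    - {"hand":8,"linear":[0.5,0,0],"yaw":0}
    - {"hand":8,"linear":[0.5,0,0],"yaw":0}
    - {"hand":8,"linear":[0.5,0,0],"yaw":0}
    - {"hand":8,"linear":[0.5,0,0],"yaw":0}
    - {"hand":8,"linear":[0,0,0],"yaw":0}

```text
time: 9.4
tool_pos: [0.5761, 0.0899, 0.3956]
tcp_rot: [[-0.0, 0.278, 0.961], [-0.0, 0.961, -0.278], [-1.0, -0.0, -0.0]]
wrist_force: [0.9, 0.7, -1.5]
opening: 0.0126
```

Run:
```python
from lug import *
s,R,p=st();print(p[2]-.2658)
ds=grab('scene')
a=np.arctan2(R[1,1],R[0,1])-np.pi/2
o=np.array(p[:2])-.0025*np.array([np.cos(a),np.sin(a)]);oz=p[2]-.2658;print(o,oz)
overlay(ds,o,a,oz,'d2.png')
```

```text
t 9.40 pos [0.5761 0.0899 0.3956] jaw 73.84 tilt 0.00 F [ 0.88  0.7  -1.54] T [ 0.03 -0.07 -0.01] open 0.0126
0.1298255260671462
[0.57370531 0.09063845] 0.1298255260671462
```

View pics/d2.png

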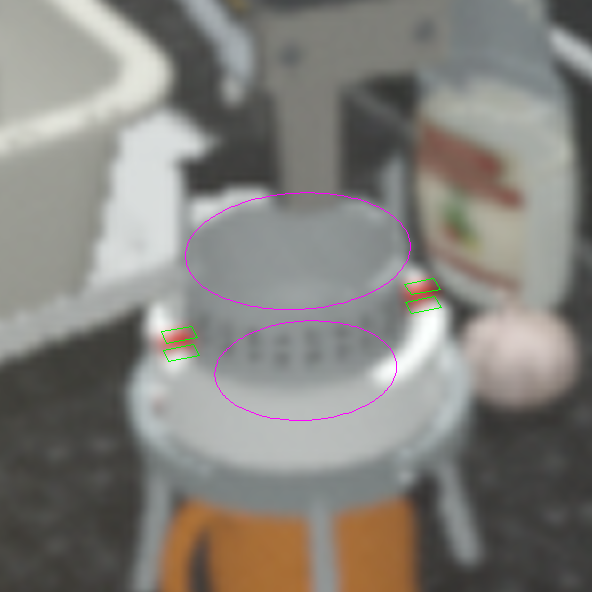

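The lower halves of both lugs are hidden inside the gaps, and no contact force shows. I'll go on towards the track.

Call:
jog_arm:
  moves:
    - {"hand":8,"linear":[1,0,0],"yaw":0}
    - {"hand":8,"linear":[1,0,0],"yaw":0}
    - {"hand":8,"linear":[1,0,0],"yaw":0}
    - {"hand":8,"linear":[1,0,0],"yaw":0}
    - {"hand":8,"linear":[1,0,0],"yaw":0}

```text
time: 9.95
tool_pos: [0.5761, 0.09, 0.3906]
tcp_rot: [[-0.0, 0.278, 0.961], [-0.0, 0.961, -0.278], [-1.0, -0.0, -0.0]]
wrist_force: [-0.2, 0.4, -2.1]
opening: 0.0127
```

Call:
jog_arm:
  moves:
    - {"hand":8,"linear":[1,0,0],"yaw":0}
    - {"hand":8,"linear":[1,0,0],"yaw":0}
    - {"hand":8,"linear":[1,0,0],"yaw":0}
    - {"hand":8,"linear":[1,0,0],"yaw":0}
    - {"hand":8,"linear":[1,0,0],"yaw":0}

```text
time: 10.45
tool_pos: [0.5761, 0.09, 0.3856]
tcp_rot: [[0.0, 0.278, 0.961], [0.0, 0.961, -0.278], [-1.0, 0.0, 0.0]]
wrist_force: [0.9, -0.1, -0.8]
opening: 0.0128
```

Call:
jog_arm:
  moves:
    - {"hand":8,"linear":[1,0,0],"yaw":0}
    - {"hand":8,"linear":[1,0,0],"yaw":0}
    - {"hand":8,"linear":[0.5,0,0],"yaw":0}
    - {"hand":8,"linear":[0,0,0],"yaw":0}
    - {"hand":8,"linear":[0,0,0],"yaw":0}

```text
time: 10.95
tool_pos: [0.5761, 0.0899, 0.3832]
tcp_rot: [[0.0, 0.278, 0.96], [0.0, 0.96, -0.278], [-1.0, 0.0, 0.0]]
wrist_force: [0.1, 0.1, -1.2]
opening: 0.0132
```

Run:
```python
from lug import *
s,R,p=st();print(p[2]-.2658)
```

```text
t 10.95 pos [0.5761 0.0899 0.3832] jaw 73.84 tilt 0.00 F [ 0.09  0.06 -1.23] T [ 0.04 -0.01 -0.02] open 0.0132
0.11741022663345352
```

Call:
jog_arm:
  moves:
    - {"hand":8,"linear":[0.5,0,0],"yaw":0}
    - {"hand":8,"linear":[0.5,0,0],"yaw":0}
    - {"hand":8,"linear":[0.5,0,0],"yaw":0}
    - {"hand":8,"linear":[0.5,0,0],"yaw":0}
    - {"hand":8,"linear":[0,0,0],"yaw":0}

```text
time: 11.45
tool_pos: [0.5761, 0.0899, 0.3811]
tcp_rot: [[-0.0, 0.278, 0.96], [0.0, 0.96, -0.278], [-1.0, 0.0, -0.0]]
wrist_force: [-0.1, 0.0, -2.0]
opening: 0.0128
```

Call:
jog_arm:
  moves:
    - {"hand":8,"linear":[0.3,0,0],"yaw":0}
    - {"hand":8,"linear":[0.3,0,0],"yaw":0}
    - {"hand":8,"linear":[0.2,0,0],"yaw":0}
    - {"hand":8,"linear":[0.2,0,0],"yaw":0}
    - {"hand":8,"linear":[0,0,0],"yaw":0}

```text
time: 11.95
tool_pos: [0.5761, 0.09, 0.3802]
tcp_rot: [[-0.0, 0.278, 0.96], [0.0, 0.96, -0.278], [-1.0, 0.0, -0.0]]
wrist_force: [0.1, -0.5, -1.9]
opening: 0.0131
```

Run:
```python
from lug import *
s,R,p=st();print(p[2]-.2658)
```

```text
t 11.95 pos [0.5761 0.09   0.3802] jaw 73.84 tilt 0.00 F [ 0.06 -0.5  -1.87] T [-0.02 -0.07 -0.  ] open 0.0131
0.11436766867671327
```

Call:
jog_arm:
  moves:
    - {"hand":8,"linear":[0.2,0,0],"yaw":0}
    - {"hand":8,"linear":[0.2,0,0],"yaw":0}
    - {"hand":8,"linear":[0.2,0,0],"yaw":0}
    - {"hand":8,"linear":[0,0,0],"yaw":0}
    - {"hand":8,"linear":[0,0,0],"yaw":0}

```text
time: 12.45
tool_pos: [0.5761, 0.09, 0.3796]
tcp_rot: [[0.0, 0.278, 0.961], [0.0, 0.961, -0.278], [-1.0, 0.0, 0.0]]
wrist_force: [-0.3, 0.2, -1.6]
opening: 0.0128
```

Run:
```python
from lug import *
s,R,p=st();print(p[2]-.2658)
ds=grab('scene')
a=np.arctan2(R[1,1],R[0,1])-np.pi/2
o=np.array(p[:2])-.0025*np.array([np.cos(a),np.sin(a)]);oz=p[2]-.2658
overlay(ds,o,a,oz,'d3.png')
```

```text
t 12.45 pos [0.5761 0.09   0.3796] jaw 73.85 tilt 0.00 F [-0.3   0.25 -1.59] T [ 0.01 -0.05 -0.  ] open 0.0128
0.11380959586025624
```

View pics/d3.png

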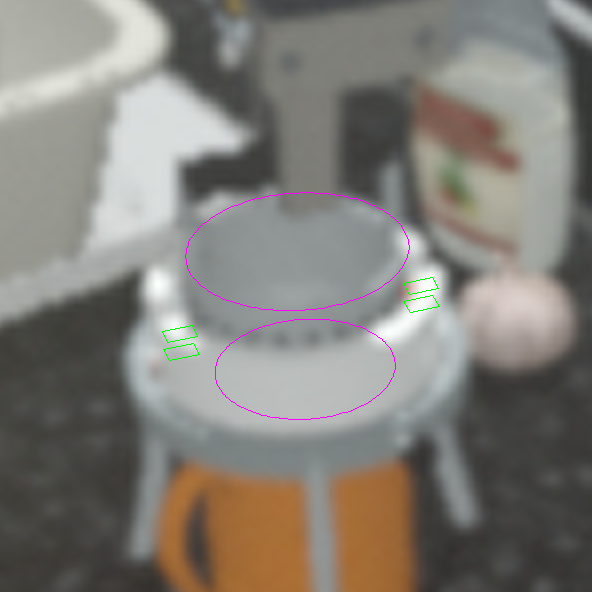

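Call:
jog_arm:
  moves:
    - {"hand":8,"linear":[0.2,0,0],"yaw":0}
    - {"hand":8,"linear":[0.2,0,0],"yaw":0}
    - {"hand":8,"linear":[0,0,0],"yaw":0}
    - {"hand":8,"linear":[0,0,0],"yaw":0}
    - {"hand":8,"linear":[0,0,0],"yaw":0}

```text
time: 13.0
tool_pos: [0.5762, 0.09, 0.3795]
tcp_rot: [[0.0, 0.278, 0.961], [0.0, 0.961, -0.278], [-1.0, 0.0, 0.0]]
wrist_force: [-1.7, 0.5, 1.8]
opening: 0.0129
```

Call:
jog_arm:
  moves:
    - {"hand":8,"linear":[0.2,0,0],"yaw":0}
    - {"hand":8,"linear":[0.2,0,0],"yaw":0}
    - {"hand":8,"linear":[0,0,0],"yaw":0}
    - {"hand":8,"linear":[0,0,0],"yaw":0}
    - {"hand":8,"linear":[0,0,0],"yaw":0}

```text
time: 13.5
tool_pos: [0.5762, 0.0899, 0.3795]
tcp_rot: [[0.0, 0.278, 0.961], [0.0, 0.961, -0.278], [-1.0, 0.0, 0.0]]
wrist_force: [-3.0, -0.1, 5.3]
opening: 0.0125
```

The track is felt at TCP z 0.3795, which matches the expected origin height of 0.114. I'll unload it and start the clockwise twist, with a small y shift because the strainer is held off-centre.

Call:
jog_arm:
  moves:
    - {"hand":8,"linear":[-0.8,0,0],"yaw":0}
    - {"hand":8,"linear":[-0.8,0,0],"yaw":0}
    - {"hand":8,"linear":[0,0,0],"yaw":0}
    - {"hand":8,"linear":[0,-0.1,0],"yaw":2}
    - {"hand":8,"linear":[0,-0.1,0],"yaw":2}

```text
time: 14.0
tool_pos: [0.5761, 0.0897, 0.3799]
tcp_rot: [[-0.0, 0.346, 0.938], [-0.0, 0.938, -0.346], [-1.0, -0.0, -0.0]]
wrist_force: [0.2, -0.5, -2.2]
opening: 0.0129
```

Call:
jog_arm:
  moves:
    - {"hand":8,"linear":[0,-0.1,0],"yaw":2}
    - {"hand":8,"linear":[0,-0.1,0],"yaw":2}
    - {"hand":8,"linear":[0,-0.1,0],"yaw":2}
    - {"hand":8,"linear":[0,-0.1,0],"yaw":2}
    - {"hand":8,"linear":[0,0,0],"yaw":0}

```text
time: 14.5
tool_pos: [0.5759, 0.0894, 0.38]
tcp_rot: [[-0.0, 0.472, 0.882], [-0.0, 0.882, -0.472], [-1.0, -0.0, -0.0]]
wrist_force: [0.7, -0.7, -2.0]
opening: 0.0128
```

Run:
```python
from lug import *
s,R,p=st();print(p[2]-.2658)
```

```text
t 14.50 pos [0.5759 0.0894 0.38  ] jaw 61.84 tilt 0.03 F [ 0.68 -0.74 -1.96] T [0.01 0.01 0.01] open 0.0128
0.11417718153995382
```

Call:
jog_arm:
  moves:
    - {"hand":8,"linear":[0,-0.1,0],"yaw":2.5}
    - {"hand":8,"linear":[0,-0.1,0],"yaw":2.5}
    - {"hand":8,"linear":[0,-0.1,0],"yaw":2.5}
    - {"hand":8,"linear":[0,-0.1,0],"yaw":2.5}
    - {"hand":8,"linear":[0,0,0],"yaw":0}

```text
time: 15.0
tool_pos: [0.5757, 0.0891, 0.3801]
tcp_rot: [[-0.0, 0.617, 0.787], [-0.0, 0.787, -0.617], [-1.0, -0.0, 0.0]]
wrist_force: [1.0, 0.2, -1.6]
opening: 0.0131
```

Call:
jog_arm:
  moves:
    - {"hand":8,"linear":[0,-0.1,0],"yaw":2.5}
    - {"hand":8,"linear":[0,-0.1,0],"yaw":2.5}
    - {"hand":8,"linear":[0,-0.1,0],"yaw":2.5}
    - {"hand":8,"linear":[0,-0.1,0],"yaw":2.5}
    - {"hand":8,"linear":[0,0,0],"yaw":0}

```text
time: 15.5
tool_pos: [0.5754, 0.0888, 0.3802]
tcp_rot: [[-0.0, 0.744, 0.668], [-0.0, 0.668, -0.744], [-1.0, -0.0, 0.0]]
wrist_force: [0.3, 0.2, -2.1]
opening: 0.0123
```

Call:
jog_arm:
  moves:
    - {"hand":8,"linear":[0,-0.1,0],"yaw":2}
    - {"hand":8,"linear":[0,-0.1,0],"yaw":2}
    - {"hand":8,"linear":[0,-0.1,0],"yaw":2}
    - {"hand":8,"linear":[0,-0.1,0],"yaw":1}
    - {"hand":8,"linear":[0,0,0],"yaw":0}

```text
time: 16.0
tool_pos: [0.5751, 0.0885, 0.3803]
tcp_rot: [[-0.0, 0.82, 0.572], [-0.0, 0.572, -0.82], [-1.0, -0.0, 0.0]]
wrist_force: [0.4, -0.2, -2.1]
opening: 0.0126
```

Run:
```python
from lug import *
s,R,p=st();print(p[2]-.2658)
```

```text
t 16.00 pos [0.5751 0.0885 0.3803] jaw 34.92 tilt 0.00 F [ 0.38 -0.22 -2.14] T [-0.05  0.01  0.06] open 0.0126
0.1145498373606173
```

Call:
jog_arm:
  moves:
    - {"hand":8,"linear":[0,0,0],"yaw":1.2}
    - {"hand":8,"linear":[0.4,0,0],"yaw":0}
    - {"hand":8,"linear":[0.4,0,0],"yaw":0}
    - {"hand":8,"linear":[0.4,0,0],"yaw":0}
    - {"hand":8,"linear":[0,0,0],"yaw":0}

```text
time: 16.5
tool_pos: [0.5751, 0.0885, 0.3791]
tcp_rot: [[-0.0, 0.832, 0.554], [-0.0, 0.554, -0.832], [-1.0, -0.0, -0.0]]
wrist_force: [-0.3, -0.1, -2.1]
opening: 0.013
```

Call:
jog_arm:
  moves:
    - {"hand":8,"linear":[0.2,0,0],"yaw":0}
    - {"hand":8,"linear":[0.2,0,0],"yaw":0}
    - {"hand":8,"linear":[0.2,0,0],"yaw":0}
    - {"hand":8,"linear":[0,0,0],"yaw":0}
    - {"hand":8,"linear":[0,0,0],"yaw":0}

```text
time: 17.0
tool_pos: [0.5751, 0.0885, 0.3786]
tcp_rot: [[0.0, 0.832, 0.554], [-0.0, 0.554, -0.832], [-1.0, 0.0, 0.0]]
wrist_force: [0.1, 0.2, -2.6]
opening: 0.0128
```

TCP is below track height with no force, so the lugs are entering the notches. Continuing down.

Call:
jog_arm:
  moves:
    - {"hand":8,"linear":[0.5,0,0],"yaw":0}
    - {"hand":8,"linear":[0.5,0,0],"yaw":0}
    - {"hand":8,"linear":[0.5,0,0],"yaw":0}
    - {"hand":8,"linear":[0.5,0,0],"yaw":0}
    - {"hand":8,"linear":[0,0,0],"yaw":0}

```text
time: 17.5
tool_pos: [0.5751, 0.0885, 0.3765]
tcp_rot: [[-0.0, 0.832, 0.554], [-0.0, 0.554, -0.832], [-1.0, -0.0, -0.0]]
wrist_force: [1.1, 0.2, -2.3]
opening: 0.0129
```

Call:
jog_arm:
  moves:
    - {"hand":8,"linear":[0.5,0,0],"yaw":0}
    - {"hand":8,"linear":[0.5,0,0],"yaw":0}
    - {"hand":8,"linear":[0.5,0,0],"yaw":0}
    - {"hand":8,"linear":[0.5,0,0],"yaw":0}
    - {"hand":8,"linear":[0,0,0],"yaw":0}

```text
time: 18.0
tool_pos: [0.5751, 0.0885, 0.3745]
tcp_rot: [[-0.0, 0.832, 0.554], [-0.0, 0.554, -0.832], [-1.0, -0.0, -0.0]]
wrist_force: [-0.6, 0.5, -1.3]
opening: 0.0123
```

Call:
jog_arm:
  moves:
    - {"hand":8,"linear":[0.5,0,0],"yaw":0}
    - {"hand":8,"linear":[0.5,0,0],"yaw":0}
    - {"hand":8,"linear":[0.5,0,0],"yaw":0}
    - {"hand":8,"linear":[0.5,0,0],"yaw":0}
    - {"hand":8,"linear":[0,0,0],"yaw":0}

```text
time: 18.5
tool_pos: [0.5751, 0.0885, 0.3725]
tcp_rot: [[-0.0, 0.833, 0.554], [-0.0, 0.554, -0.833], [-1.0, -0.0, -0.0]]
wrist_force: [0.1, 0.7, -2.1]
opening: 0.0129
```

Call:
jog_arm:
  moves:
    - {"hand":8,"linear":[0.3,0,0],"yaw":0}
    - {"hand":8,"linear":[0.3,0,0],"yaw":0}
    - {"hand":8,"linear":[0.2,0,0],"yaw":0}
    - {"hand":8,"linear":[0.2,0,0],"yaw":0}
    - {"hand":8,"linear":[0,0,0],"yaw":0}

```text
time: 19.0
tool_pos: [0.5751, 0.0885, 0.3716]
tcp_rot: [[0.0, 0.832, 0.554], [0.0, 0.554, -0.832], [-1.0, 0.0, 0.0]]
wrist_force: [-0.6, 0.7, -2.4]
opening: 0.013
```

Run:
```python
from lug import *
s,R,p=st();print(p[2]-.2658)
```

```text
t 19.00 pos [0.5751 0.0885 0.3716] jaw 33.64 tilt 0.00 F [-0.61  0.72 -2.42] T [-0.1   0.04 -0.06] open 0.0130
0.10580263510271587
```

Call:
jog_arm:
  moves:
    - {"hand":8,"linear":[0.2,0,0],"yaw":0}
    - {"hand":8,"linear":[0.2,0,0],"yaw":0}
    - {"hand":8,"linear":[0,0,0],"yaw":0}
    - {"hand":8,"linear":[0,0,0],"yaw":0}
    - {"hand":8,"linear":[0,0,0],"yaw":0}

```text
time: 19.5
tool_pos: [0.5752, 0.0885, 0.3715]
tcp_rot: [[0.0, 0.832, 0.554], [0.0, 0.554, -0.832], [-1.0, 0.0, -0.0]]
wrist_force: [-1.8, -0.3, 2.1]
opening: 0.0127
```

Run:
```python
from lug import *
s,R,p=st();print(p[2]-.2658)
```

```text
t 19.50 pos [0.5752 0.0885 0.3715] jaw 33.65 tilt 0.03 F [-1.8  -0.35  2.07] T [-0.08  0.4  -0.04] open 0.0127
0.10570357016990634
```

The lugs are seated on the notch floor with about 4 N of contact at origin height 0.1057. Releasing.

Call:
jog_arm:
  moves:
    - {"hand":16,"linear":[0,0,0],"yaw":0}
    - {"hand":20,"linear":[0,0,0],"yaw":0}
    - {"hand":30,"linear":[0,0,0],"yaw":0}
    - {"hand":40,"linear":[0,0,0],"yaw":0}
    - {"hand":40,"linear":[0,0,0],"yaw":0}

```text
time: 20.0
tool_pos: [0.5751, 0.0884, 0.3711]
tcp_rot: [[-0.0, 0.833, 0.554], [-0.0, 0.554, -0.833], [-1.0, -0.0, 0.0]]
wrist_force: [0.4, 0.3, -0.0]
opening: 0.0394
```

Call:
jog_arm:
  moves:
    - {"hand":45,"linear":[0,0,0],"yaw":0}
    - {"hand":45,"linear":[-5,0,0],"yaw":0}
    - {"hand":45,"linear":[-10,0,0],"yaw":0}
    - {"hand":45,"linear":[-20,0,0],"yaw":0}
    - {"hand":45,"linear":[-30,0,0],"yaw":0}

```text
time: 20.5
tool_pos: [0.5747, 0.0885, 0.4365]
tcp_rot: [[-0.002, 0.833, 0.554], [-0.001, 0.554, -0.833], [-1.0, -0.002, -0.0]]
wrist_force: [0.6, 0.0, -0.1]
opening: 0.0449
```

Call:
jog_arm:
  moves:
    - {"hand":45,"linear":[-40,0,0],"yaw":0}
    - {"hand":45,"linear":[0,-20,-40],"yaw":0}
    - {"hand":45,"linear":[0,-20,-40],"yaw":0}
    - {"hand":45,"linear":[0,-20,-40],"yaw":0}
    - {"hand":45,"linear":[0,0,0],"yaw":0}

```text
time: 21.0
tool_pos: [0.455, 0.1579, 0.477]
tcp_rot: [[-0.002, 0.829, 0.56], [0.003, 0.56, -0.829], [-1.0, 0.0, -0.003]]
wrist_force: [0.5, -1.1, -0.2]
opening: 0.0449
```

Run:
```python
from lug import *
s,R,p=st()
ds=grab('scene');dt=grab('top')
overlay(ds,[.5736,.0907],np.radians(-56.3),.106,'end_s.png')
overlay(dt,[.5736,.0907],np.radians(-56.3),.106,'end_t.png')
save(ds['color'],'end_full.png')
```

```text
t 21.00 pos [0.455  0.1579 0.477 ] jaw 34.05 tilt 0.19 F [ 0.54 -1.15 -0.18] T [-0.04  0.01  0.02] open 0.0449
```

View pics/end_s.png

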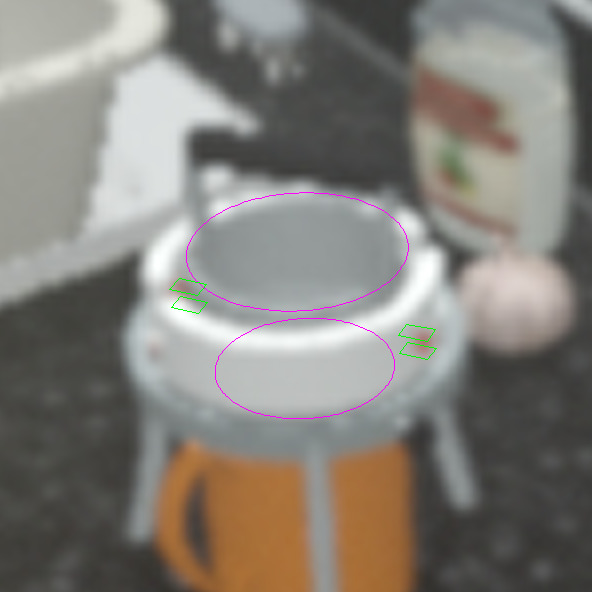

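View pics/end_t.png

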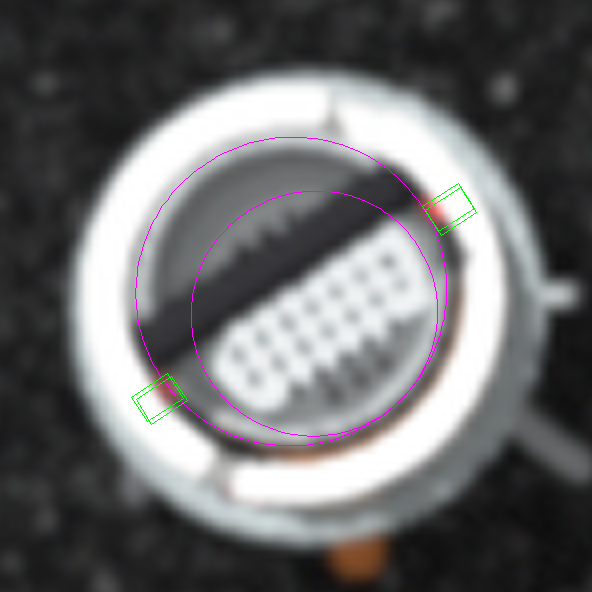

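View pics/end_full.png

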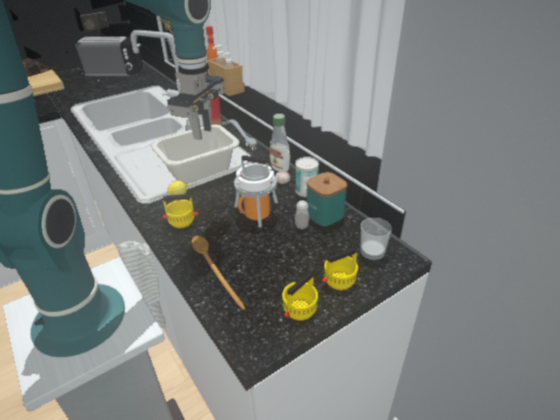

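Both views show the strainer at the predicted home position. The lugs, at (432,208) and (165,393) in the top crop, lie in the notches, and the mug, glass and shaker have not moved. I'll let the arm settle and hand in.

Call:
jog_arm:
  moves:
    - {"hand":45,"linear":[0,0,0],"yaw":0}
    - {"hand":45,"linear":[0,0,0],"yaw":0}
    - {"hand":45,"linear":[0,0,0],"yaw":0}
    - {"hand":45,"linear":[0,0,0],"yaw":0}
    - {"hand":45,"linear":[0,0,0],"yaw":0}

```text
time: 21.6
tool_pos: [0.459, 0.1549, 0.476]
tcp_rot: [[-0.0, 0.833, 0.553], [-0.0, 0.553, -0.833], [-1.0, -0.0, 0.0]]
wrist_force: [0.1, 0.1, -0.4]
opening: 0.0449
```

```bash
python3 -c "
from h import *
st();print(sign_off())"
```

```text
t 21.60 pos [0.459  0.1549 0.476 ] jaw 33.60 tilt 0.02 F [ 0.07  0.15 -0.39] T [-0.06  0.04 -0.01] open 0.0449
the job is handed in; nothing more can be done
None
```

The strainer is hanging locked in the collar, released, and I handed the job in at 21.6 s; the hand-in reports no verdict.

- **What I did:** I gripped the grey strainer by its bar and lowered it with both lugs down the entry gaps, which I measured at −16.2° in world axes. The track was felt at origin height 0.114 m. I then turned it 40° clockwise and lowered it until the lugs seated on the notch floors at 0.1057 m. Force changes at the wrist stayed at about 7 N or less, well under the 30 N limit.
- **Last checks:** After I let go and backed off, both cameras showed the strainer level, within about 1–2 mm of the predicted home position, with the lugs at the notches. The mug, glass and salt shaker were where they started, by eye in the pictures. The gripper was clear, with wrist force near zero.
- **What disagreed:** The strainer sat about 2.5 mm off-centre along its bar in the grip, which I corrected before lowering. No check failed.

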